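Slide the locked sample stage under the electrode

ROBOT

A 6-joint arm with a two-finger parallel gripper is mounted at the origin on a cart in front of the work surface, level with it; the furniture and walls round the work are solid. World frame = base frame: x ahead of the robot, y to its left, z up, the work surface at z = 0. Lengths are in m, angles in rad, forces in N, time in s.
With the tool pointing down it reaches from about 0.275 to 0.825 m from the base axis. Payload 5.2 kg.
Tool frame: the origin (TCP) lies midway between the tips of the shut fingers; the grasp point (between the pads) lies 19 mm behind it; z points along the fingers, y is the line along which they close (so a half turn about z gives the same grasp; the last joint's range is limited). The gripper opens to 93 mm and grips with 3 to 60 N. Pads are 15 mm wide; open, the fingers measure 128 mm over their backs; the gripper's body (75 mm by 188 mm) begins 65 mm behind the grasp point.
Start: joints at [-1.348, 0.259, 1.535, -0, 1.348, -0.203], TCP at [0.227, -0.501, 0.219] pointing down, gripper open.
Joint ranges: [-3.14, 3.14], [-0.91, 2.08], [0.19, 2.58], [-1.22, 4.36], [0.22, 2.71], [-3.12, 3.12]. Speed limits (rad/s): [2.57, 2.57, 3.14, 3.14, 3.14, 3.14].

INTERFACE

Orientations are given as a rotation vector (axis times angle).
In Python, from station import arm, get_image, nets gives the robot as it stands. Calls block until the motion is done:
- arm.goto(position, orientation): joint-space move of the TCP to a pose.
- arm.move_straight(position, feed=0.15, ori=None): straight line of the TCP; ori=None keeps the orientation; feed is the mean speed in m/s.
- arm.movej(angles): joint-space move.
- arm.let_go() and arm.grab(grasp_force=None): open the fingers fully, or close them until they stop; grasp_force is the grip in N (None keeps the last).
- arm.wait(seconds).
- arm.ik(position, orientation): joint angles nearest the present ones, or None.
- arm.sense(): the state.
- get_image(name): name is "scene" or "top" or "wrist"; returns a dict with "image" (384x512x3 uint8, red, green, blue), "z_map" (384x512 float32, m along the optical axis (not along the pixel's ray), 0 where there is no reading), "intrinsics" (3x3 intrinsics, pixels), "T" (4x4, takes a point from camera to world coordinates); the wrist camera has in their place "tool_from_camera" (4x4, takes a point from camera to tool coordinates, whose origin is the TCP and whose axes are the flange's). Camera axes: x right, y up, looking along -z (the intrinsics and any distortion apply to the point x, -y, -z); pixel columns grow to the right and rows downward; lengths in m; the calibration is good to about 2 mm. A picture is of the moment at which its call begins: read the wrist's pose just before it.
A pose or a line that the arm cannot do raises arm.PlanningError and nothing moves.
- arm.hand_in(): hands the job in; it is judged then, once.
Trained networks look in a picture, given as the dict that the camera call returned (one of the last four; its "shot" number tells which), for a name from the list of things; names that differ only in an ending like _2 or _b are one class to them, and where a whole thing is asked for, a point or a joint stands for the part that bears it (a point fixed in the world has none). Each returns a list of dicts, best first, with "confidence" (0 to 1); they miss things now and then, are a little off and sometimes report something else, mostly with a low value. They report only what shows in the picture. A call takes as long as a camera call. They do not tell look-alikes from the thing itself.
- nets.boxes_of(name, picture): "box" ([left, top, right, bottom] in pixels, round what is visible of it).
- nets.cut_out(name, picture): "mask" (384x512 bool, what is visible of it) and "box" ([left, top, right, bottom] in pixels, round what is visible of it).
The state is a dict: "time_s": time; "joints": joint angles; "qd": joint speeds; "joint_torque": joint torques, N m; "tcp_pos": TCP position; "tcp_rot": TCP orientation; "force": force on the tool from outside, world axes, zero at the start; "wrist_torque": the same for the moment, N m; "width": finger opening in m; "grasp_force": force on a finger pad.
Only numpy, scipy, OpenCV 4.12 (cv2) and the standard library are available. Lean on these libraries where they do the work, as an engineer would, in place of code of your own. Each camera call takes 0.05 s, during which the arm holds its last target. There are 200 camera calls.

TASK

Bring the small beaker on the sliding stage under the electrode that overhangs its rail: press the stage's lock button down with the fingertips and keep it down while you push the carriage along its rail until it is right up against the end stop, then let the button come up so that the carriage locks there, and back off. Let the button up only at the stop, pick nothing up, do not touch the beaker, and leave the other things standing round the stage where they are.

Things in the scene. Friction and masses are not known exactly. Their poses are not given: they have to be found in the camera images.
- rail: base of the linear stage, a flat aluminium bed 84 x 440 mm with two steel rods, fixed on the worktop; origin at the centre of its underside on the worktop, z up, its long side along its own y. The carriage runs along it to -y (at rail yaw 0: to the robot's right); the steel end stop stands near the -y end. Bed 4 mm thick, its end blocks 16 mm high.
- carriage (a joint): travel of the carriage (aluminium plate 76 wide x 235 long x 6 mm, top 23 mm above the worktop) to the rail's -y, in m: 0 at the start; at the end stop it equals the starting distance from carriage_nose to stop_face (0.07 to 0.12). With the button up it is locked: at the start, in every notch on the way and at the stop. With the button 3 mm or more down it runs with about 1.2 N of friction.
- lock_button (a joint): press of the lock button in m: 0 up, 0.005 fully down (a firm stop). Spring: 2 N starts it, 4.5 N holds it fully down; the lock is free at 0.003 and more. Released, it springs up and locks the carriage in the next notch; the last notch catches only when the carriage is within 2 mm of the end stop.
- button_top (a point): centre of the top face of the lock button, a ribbed black pad 36 mm (across the rail) x 41 mm (along it) at the carriage's rear, rail +y end; 35 mm above the worktop when up; pressed straight down. A grey collar 28 mm above the worktop lies round it on three sides, the push wall on the fourth. Rough enough for the pressing finger to drag the carriage along.
- push_wall (a point): centre of the top of the grey wall, 60 mm wide (across the rail) and 18 mm thick, that stands on the carriage just behind (rail +y) the button, for pushing the carriage to the rail's -y; 47 mm above the worktop, 12 mm above the button when up; its front face is 22.5 mm behind the button's centre.
- carriage_nose (a point): middle of the carriage's front (rail -y) edge, 20 mm above the worktop; this edge meets the end stop. 195 mm ahead (rail -y) of the button's centre.
- end_stop: dark steel block 76 x 18 x 34 mm high clamped across the rail; origin at the foot of the middle of the face that meets the carriage, on the worktop plane; its own y points back at the carriage (rail +y).
- stop_face (a point): point on the end stop's face that meets carriage_nose, 20 mm above the worktop.
- seat (a point): where the beaker's centre belongs: 28 mm above the carriage plate, on the axis of the grey ring (58 mm across, 7 mm high) in which the beaker stands; moves with the carriage, 154.5 mm ahead (rail -y) of the button.
- beaker_center (a point): centre, half-way up, of the small loose clear beaker (53 x 62 x 56 mm high) standing in the ring on the carriage; rim 79 mm above the worktop. It rides along and is not to be touched.
- stand: grey electrode stand, fixed, 98 x 172 x 238 mm high, on the far (rail +x) side of the rail next to the end stop; its origin is the centre of its foot, its arm overhangs the rail from 90 mm up to 241 mm above the worktop, within 35 mm to either side of the beaker's final place. At the end stop the button is still about 150 mm from it along the rail.
- vial: loose white screw-cap vial, 27 x 27 x 58 mm, near side of the rail; bystander, origin under it
- weight: loose brass weight, 24 x 24 x 26 mm, near side of the rail; bystander, origin under it
- dropper: loose clear dropper bottle with black top, 33 x 33 x 100 mm, near side of the rail by the end stop; bystander, origin under it
- petri: loose clear petri dish, 62 x 62 x 14 mm, far side of the rail; bystander, origin under it
- small_weight: loose brass weight, 20 x 20 x 22 mm, far side of the rail; bystander, origin under it
Not all that is in view belongs to the job. What is meant by the part that bears beaker_center is not red, and is the smaller of those in its own colour.

How it is judged:
By the outcome, as a careful person would: the job done as asked, in the order asked, and still so for the second after the job is handed in, with the robot touching nothing.
It also fails if it takes over 45 s, if anything falls off the work surface, if the arm or the gripper's body presses on something with over 40 N, if the wrist force passes 120 N, or if a joint passes its speed limit or range.

## Working session

There is one attempt and no reset: what is moved stays moved. The work goes in short steps, each a Python script; the robot and the scene stay as the last script left them, time stands still between calls to the robot, and variables do not carry over. Pictures are saved under pics/ and viewed, at most 10 in all, crops included, and the job is handed in when it is done.

```bash
mkdir -p pics; ls
cat > h.py <<'E'
import numpy as np, cv2
from station import arm, get_image, nets
def world(p, uv, T=None):
    K=p["intrinsics"]; T=p["T"] if T is None else T
    uv=np.atleast_2d(uv).astype(int); z=p["z_map"][uv[:,1],uv[:,0]]
    x=(uv[:,0]-K[0,2])*z/K[0,0]; y=(uv[:,1]-K[1,2])*z/K[1,1]
    return (np.c_[x,-y,-z,np.ones(len(z))]@T.T)[:,:3]
def save(p,n,crop=None,s=1):
    im=p["image"][:,:,::-1]
    if crop: im=im[crop[1]:crop[3],crop[0]:crop[2]]
    cv2.imwrite("pics/"+n,cv2.resize(im,None,fx=s,fy=s,interpolation=cv2.INTER_CUBIC))
E
python3 - <<'E'
from h import *
np.set_printoptions(precision=3,suppress=True)
ps={n:get_image(n) for n in("scene","top")}
cv2.imwrite("pics/a.png",cv2.resize(np.vstack([ps[n]["image"][:,:,::-1] for n in ps]),(800,1200))[:, :] [::2,::2])
for n,p in ps.items():
    save(p,n+".png",s=1.5)
    print(n,list(p.keys()),p["intrinsics"].tolist())
    for t in("lock_button","beaker_center","carriage","push_wall","rail","end_stop","stand"):
        for d in nets.cut_out(t,p):
            m=np.argwhere(d["mask"])[:,::-1]; m=m[p["z_map"][m[:,1],m[:,0]]>0]
            print(t,round(d["confidence"],2),np.round(d["box"]), np.median(world(p,m),0) if len(m) else None)
E
```

```text
pics
scene ['image', 'z_map', 'intrinsics', 'T', 'shot'] [[394.64782916454845, 0.0, 254.48806676412755], [0.0, 394.64782916454845, 192.44738393289694], [0.0, 0.0, 1.0]]
lock_button 0.56 [223. 224. 241. 236.] [0.487 0.227 0.035]
lock_button 0.38 [286. 157. 319. 187.] [ 0.535 -0.042  0.027]
beaker_center 0.95 [325. 198. 349. 232.] [0.372 0.023 0.037]
beaker_center 0.7 [168. 246. 205. 294.] [0.457 0.36  0.048]
beaker_center 0.61 [263. 171. 286. 200.] [0.516 0.077 0.061]
carriage 0.9 [207. 186. 296. 253.] [0.49  0.18  0.024]
push_wall 0.72 [207. 189. 297. 256.] [0.49  0.179 0.024]
rail 0.66 [207. 145. 344. 262.] [0.496 0.149 0.022]
end_stop 0.71 [285. 158. 318. 187.] [ 0.534 -0.041  0.024]
stand 0.61 [239. 101. 301. 182.] [0.611 0.021 0.101]
stand 0.21 [222. 225. 240. 237.] [0.486 0.227 0.035]
top ['image', 'z_map', 'intrinsics', 'T', 'shot'] [[361.5793151236204, 0.0, 249.7439784800679], [0.0, 361.5793151236204, 195.95072408194494], [0.0, 0.0, 1.0]]
lock_button 0.75 [194. 200. 213. 219.] [0.489 0.229 0.036]
beaker_center 0.85 [124. 206. 165. 239.] [0.451 0.373 0.045]
beaker_center 0.66 [274. 245. 305. 268.] [0.374 0.022 0.025]
beaker_center 0.56 [254. 182. 278. 207.] [0.525 0.077 0.052]
carriage 0.81 [182. 179. 284. 226.] [0.497 0.172 0.025]
carriage 0.6 [186. 163. 363. 230.] [0.514 0.093 0.022]
push_wall 0.63 [182. 180. 287. 227.] [0.497 0.174 0.025]
rail 0.62 [186. 163. 360. 230.] [0.513 0.091 0.022]
end_stop 0.8 [280. 173. 324. 200.] [ 0.535 -0.042  0.033]
stand 0.6 [255. 182. 280. 206.] [0.525 0.076 0.053]
stand 0.57 [264. 122. 314. 180.] [0.611 0.024 0.085]
```

View pics/scene.png

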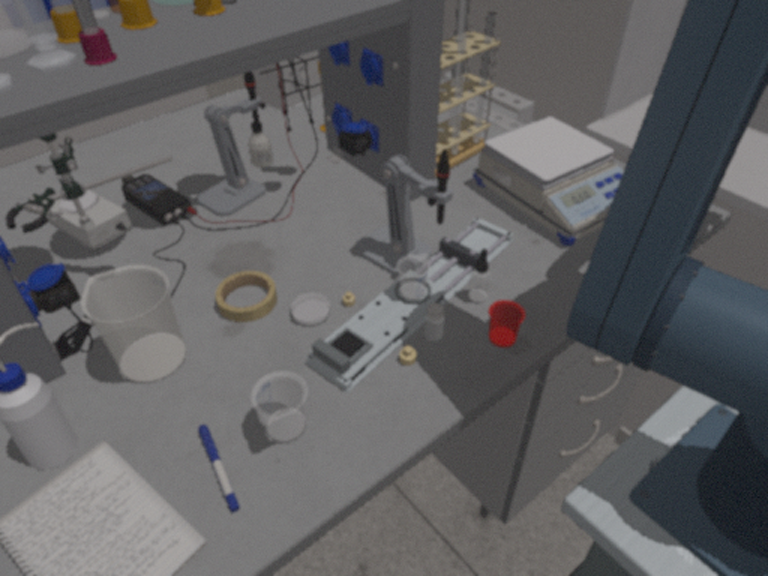

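View pics/top.png

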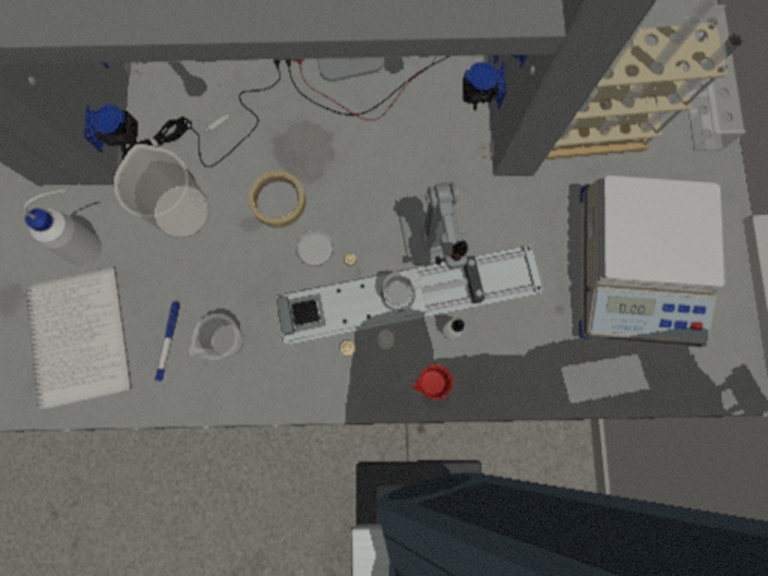

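The top view shows the stage with its button at about (305,312) in the enlarged picture and the end stop at (475,280). There are three small-to-medium beakers in the enlarged top view: red (435,382), larger clear (215,336) and small clear on the stage (398,292). The one meant is clear and the smaller of its colour, so it is the one in the carriage ring. I'll confirm it in a crop and measure the rail.

Run:
```python
from h import *
np.set_printoptions(precision=4,suppress=True)
p=get_image("top"); save(p,"crop.png",(170,140,380,260),3.8)
g=np.stack(np.meshgrid(np.arange(512),np.arange(384)),-1).reshape(-1,2)
W=world(p,g); zok=p["z_map"].reshape(-1)>0
# rail: points 12..26mm around stage
m=np.zeros((384,512),bool)
for d in nets.cut_out("rail",p)[:1]: m|=d["mask"]
r=W[m.reshape(-1)&zok]; r=r[(r[:,2]<.05)]
box=cv2.minAreaRect((r[:,:2]*1000).astype(np.float32)); print("rail",box)
for t in("lock_button","end_stop"):
    d=nets.cut_out(t,p)[0]; q=W[d["mask"].reshape(-1)&zok]; top=q[q[:,2]>np.percentile(q[:,2],60)-.006]
    print(t,top.mean(0),cv2.minAreaRect((top[:,:2]*1000).astype(np.float32)),np.percentile(q[:,2],[5,50,95]))
# dims at z 30..60 near push wall
w=W[zok&(W[:,2]>.041)&(W[:,2]<.053)&(abs(W[:,0]-.483)<.06)&(abs(W[:,1]-.26)<.04)]
print("wall",len(w),w.mean(0),cv2.minAreaRect((w[:,:2]*1000).astype(np.float32)))
hi=W[zok&(W[:,2]>.15)&(abs(W[:,1])<.5)&(W[:,0]>.3)]; print("overhead x,z min",hi.min(0),np.percentile(hi,5,axis=0))
yaw=.168;c,s=np.cos(yaw),np.sin(yaw)
from scipy.spatial.transform import Rotation as R
for k in(1,-1):
    M=np.array([[-s*k,c*k,0],[c*k,s*k,0],[0,0,-1]]).T
    M=np.c_[[-s*k,c*k,0],[c*k,s*k,0],[0,0,-1]]
    print(k,np.linalg.det(M),R.from_matrix(M).as_rotvec(),arm.ik([.488,.228,.2],R.from_matrix(M).as_rotvec()))
s_=arm.sense();print(s_["tcp_rot"],s_["width"],s_["force"],s_["time_s"])
```

```text
rail ((523.1541748046875, 56.68531799316406), (87.0562744140625, 450.2587585449219), 10.559562683105469)
lock_button [0.4905 0.2288 0.036 ] ((491.9962158203125, 229.72628784179688), (38.541954040527344, 41.23736572265625), 12.174914360046387) [0.0309 0.036  0.0384]
end_stop [ 0.5385 -0.048   0.0351] ((540.1494140625, -48.08887481689453), (73.31568145751953, 18.797409057617188), 9.065935134887695) [0.0126 0.0323 0.0379]
wall 190 [0.4843 0.26   0.0475] ((485.1500549316406, 260.6839294433594), (59.783870697021484, 18.203584671020508), 10.843415260314941)
overhead x,z min [ 0.5284 -0.3701  0.15  ] [ 0.7299 -0.3194  0.18  ]
1 0.9999999999999999 [2.0272 2.4    0.    ] [ 0.2299  0.2516  1.5912 -0.      1.2988  0.0619]
-1 0.9999999999999999 [ 2.4    -2.0272  0.    ] [ 0.2299  0.2516  1.5912 -0.      1.2988 -3.0797]
[-3.0707 -0.6637 -0.    ] 0.09299121846946762 [-0.5712 -0.1053  0.4694] 1.0
```

View pics/crop.png

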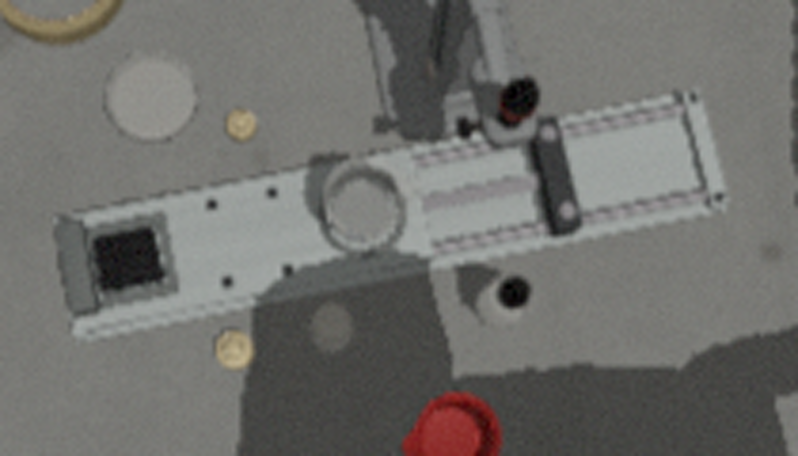

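The crop confirms it: the small clear beaker stands in the ring at crop (362,205), ahead of the button at (128,258), with the end stop at (556,180). Rail yaw is about 0.18, and the wall, button and stop positions agree, giving a travel of about 78 mm. The route goes high, clear of the stand.

```bash
cat >> h.py <<'E'
from scipy.spatial.transform import Rotation as R
yaw=.18; c,s=np.cos(yaw),np.sin(yaw); M=np.c_[[-s,c,0],[c,s,0],[0,0,-1]]; ORI=R.from_matrix(M).as_rotvec()
FWD=np.array([s,-c,0]); XR=np.array([c,s,0])
E
python3 - <<'E'
from h import *
np.set_printoptions(precision=4,suppress=True)
arm.grab(5)
arm.goto([.16,-.36,.36],arm.sense()["tcp_rot"])
arm.goto([.37,.16,.36],ORI)
B=np.array([.4905,.2292,0])
arm.goto(B+[0,0,.16]-.0*FWD,ORI)
S=arm.sense(); p=get_image("wrist"); save(p,"w.png",s=1.5)
T=np.eye(4);T[:3,:3]=R.from_rotvec(S["tcp_rot"]).as_matrix();T[:3,3]=S["tcp_pos"]; T=T@p["tool_from_camera"]
print(S["tcp_pos"],S["force"],S["width"],S["time_s"])
for t in("lock_button","push_wall"):
  for d in nets.cut_out(t,p)[:2]:
    m=np.argwhere(d["mask"])[:,::-1]; q=world(p,m,T)[p["z_map"][d["mask"]]>0]
    if t=="lock_button": q=q[abs(q[:,2]-.035)<.004]
    else: q=q[abs(q[:,2]-.047)<.004]
    if len(q): print(t,d["confidence"],np.round(d["box"]),q.mean(0),cv2.minAreaRect((q[:,:2]*1000).astype(np.float32)))
E
```

```text
[0.4911 0.2289 0.1611] [-0.3366 -0.2808  0.495 ] 0.0004060552714924594 6.275
lock_button 0.82 [244. 168. 280. 209.] [0.4896 0.2288 0.0348] ((489.4938049316406, 228.0438690185547), (35.856056213378906, 40.595176696777344), 10.022439002990723)
push_wall 0.77 [226. 142. 299. 260.] [0.4837 0.2597 0.0464] ((483.4313659667969, 259.5313415527344), (59.372650146484375, 17.593278884887695), 10.309187889099121)
```

View pics/w.png

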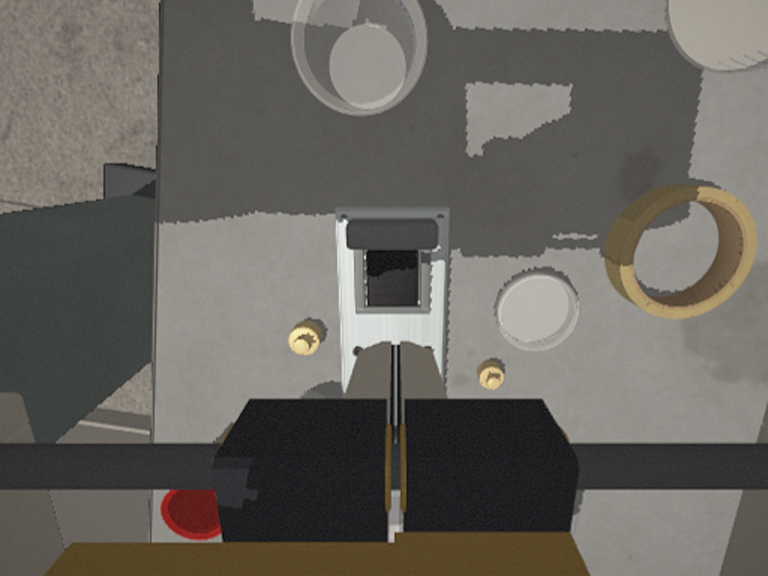

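The wrist view shows the button at (392,278) in front of the wall at (392,234), with the weight (305,338) and small weight (490,375) clear on either side. The positions match the top view to about 1 mm, so I'll press now.

Run:
```python
from h import *
np.set_printoptions(precision=4,suppress=True)
B=np.array([.4895,.2287,0])
arm.move_straight(B+[0,0,.045],.12,ORI); arm.wait(.2)
f0=np.array(arm.sense()["force"]); print(f0,arm.sense()["tcp_pos"])
z=.038
while z>.022:
    arm.move_straight(B+[0,0,z],.03); S=arm.sense(); f=np.array(S["force"])-f0
    print(round(z,4),S["tcp_pos"],f,S["time_s"])
    if f[2]>11: break
    z-=.0015
```

```text
[ 0.1356 -0.3534 -1.4537] [0.49   0.2288 0.0457]
0.038 [0.4892 0.2286 0.0376] [-0.426   0.529   2.2796] 8.1167
0.0365 [0.4895 0.2287 0.0364] [0.1452 0.5342 1.7244] 8.3667
0.035 [0.4898 0.2288 0.0352] [0.3472 0.784  3.7575] 8.6167
0.0335 [0.4898 0.2288 0.0337] [-0.4183  0.8493  3.3661] 8.8667
0.032 [0.4898 0.2288 0.0321] [0.2068 0.5126 4.9491] 9.1167
0.0305 [0.4898 0.2288 0.0306] [0.0867 0.6618 5.4893] 9.3667
0.029 [0.4899 0.2288 0.0301] [-1.6811  0.4153 13.4468] 9.6167
```

Run:
```python
from h import *
np.set_printoptions(precision=4,suppress=True)
B=np.array([.4895,.2287,.0288])
d=0
for d in [.01,.02,.03,.04,.05,.06,.068,.071,.073,.075,.077,.079,.081,.083,.085]:
    arm.move_straight(B+d*FWD,.04); S=arm.sense(); f=np.array(S["force"])
    print(d,S["tcp_pos"],"fwd",round(f@FWD,2),"lat",round(f@XR,2),"z",round(f[2],2),round(S["time_s"],2))
    if f[2]<6 or f[2]>30: print("zforce"); break
    if d>.07 and f@FWD<-5: break
S=arm.sense();p=get_image("top");save(p,"t2.png",(170,140,380,260),3.8)
```

```text
0.01 [0.4918 0.2186 0.03  ] fwd 2.08 lat -2.05 z 13.01 10.02
0.02 [0.4936 0.2087 0.03  ] fwd 1.12 lat -2.38 z 12.67 10.42
0.03 [0.4953 0.1989 0.03  ] fwd 0.94 lat -2.99 z 13.68 10.82
0.04 [0.4971 0.189  0.03  ] fwd 1.22 lat -1.7 z 13.15 11.22
0.05 [0.499  0.1792 0.03  ] fwd 0.55 lat -1.64 z 13.94 11.62
0.06 [0.5008 0.1693 0.03  ] fwd 2.08 lat -1.09 z 13.23 12.02
0.068 [0.5022 0.1614 0.03  ] fwd 0.68 lat -2.18 z 13.27 12.37
0.071 [0.5027 0.1587 0.03  ] fwd 0.65 lat -1.94 z 13.54 12.62
0.073 [0.503  0.1569 0.03  ] fwd -0.25 lat -1.55 z 13.17 12.87
0.075 [0.5034 0.1549 0.03  ] fwd -0.15 lat -1.71 z 12.84 13.12
0.077 [0.5037 0.153  0.03  ] fwd 0.24 lat -1.89 z 13.45 13.37
0.079 [0.5041 0.151  0.03  ] fwd 0.27 lat -2.45 z 13.5 13.62
0.081 [0.5043 0.1501 0.03  ] fwd -4.98 lat -1.85 z 13.5 13.87
0.083 [0.5046 0.1487 0.03  ] fwd -6.78 lat -1.02 z 13.29 14.12
```

View pics/t2.png

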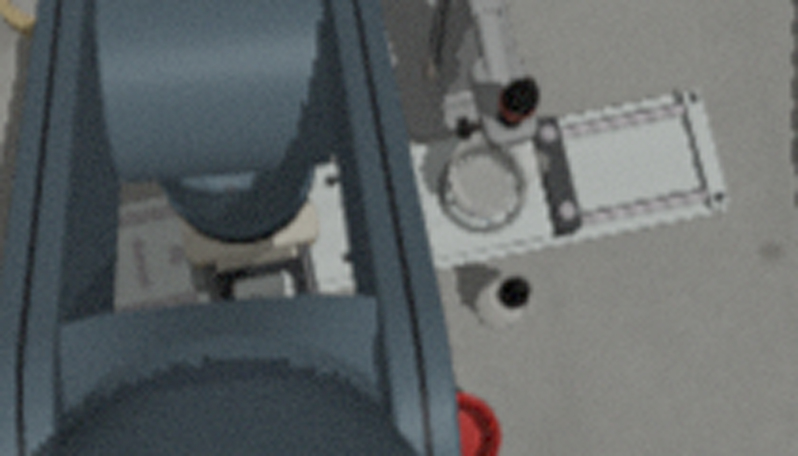

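The carriage nose now touches the end stop in the picture (550,200), and the push force rose at 80 mm as predicted. I'll release straight up, back off and check.

Run:
```python
from h import *
np.set_printoptions(precision=4,suppress=True)
P=np.array([.4895,.2287,0])+.083*FWD
arm.move_straight(P+[0,0,.045],.04); S=arm.sense(); print(S["tcp_pos"],S["force"])
arm.move_straight(P+[0,0,.16],.15)
arm.goto([.37,.16,.36],ORI); arm.goto([.16,-.36,.36],ORI)
p=get_image("top"); save(p,"t3.png",(170,140,380,260),3.8)
g=np.stack(np.meshgrid(np.arange(512),np.arange(384)),-1).reshape(-1,2); W=world(p,g)
q=W[nets.cut_out("lock_button",p)[0]["mask"].reshape(-1)]; q=q[abs(q[:,2]-.035)<.005]; print("button",q.mean(0),np.median(q[:,2]))
w=W[(W[:,2]>.041)&(W[:,2]<.053)&(abs(W[:,0]-.498)<.06)&(abs(W[:,1]-.182)<.03)]
b=cv2.minAreaRect((w[:,:2]*1000).astype(np.float32));print("wall",b,"travel",(np.array([*b[0],0])/1000-[.4852,.2607,0])@FWD)
print(arm.sense()["time_s"],arm.sense()["force"])
```

```text
[0.504  0.1468 0.0448] [0.6815 0.453  0.0946]
button [0.5042 0.1518 0.0361] 0.03609360316153443
wall ((499.3100280761719, 182.8343963623047), (59.86822509765625, 17.970844268798828), 10.580947875976562) travel 0.07913369533158976
18.7167 [0.1891 0.6815 0.5108]
```

View pics/t3.png

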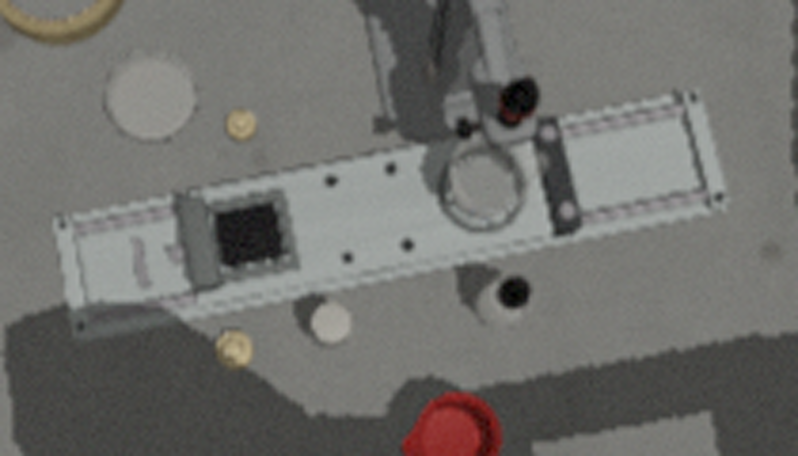

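The carriage is against the stop at (550,190) with the button up, the beaker is still in its ring at (483,187), and the bystanders are where they were. The measured travel of 79 mm matches the contact point.

```bash
python3 -c "
from station import arm
print(arm.hand_in())"
```

```text
the job is handed in; nothing more can be done
None
```

The job is handed in: the carriage went about 79 mm to the end stop with the button held down, the button was let up there, and the last picture shows the beaker still in its ring and the bystanders unmoved; the judge returned no verdict.

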